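# Hold the reference paddle in the photometer's slot

## Robot

A 6-joint arm with a two-finger parallel gripper is mounted at the origin on the work surface. World frame = base frame: x ahead of the robot, y to its left, z up, the work surface at z = 0. Lengths are in m, angles in rad, forces in N, time in s.
With the tool pointing down it reaches from about 0.375 to 0.925 m from the base axis. Payload 5.7 kg.
Tool frame: the origin (TCP) lies midway between the tips of the shut fingers; the grasp point (between the pads) lies 19 mm behind it (env.grip_depth is the distance from the TCP to the grasp point, in m); z points along the fingers, y is the line along which they close (so a half turn about z gives the same grasp; the last joint's range is limited). The gripper opens to 85 mm and grips with 20 to 120 N. Pads are 22 mm wide; open, the fingers measure 114 mm over their backs; the gripper's body (76 mm by 85 mm) begins 54 mm behind the grasp point. The pads swing forward as they close: fully open they stand 13 mm farther back than shut.
Start: joints at [1.226, 0.359, 1.51, -0, 1.272, -0.115], TCP at [0.137, 0.584, 0.231] pointing down, gripper open.
Joint ranges: [-2.97, 2.97], [-1.01, 2.36], [0.21, 2.38], [-0.96, 4.11], [0.2, 2.71], [-2.98, 2.98]. Speed limits (rad/s): [2.39, 2.39, 3.14, 3.14, 3.14, 3.14].

## Interface

Orientations are given as a rotation vector (axis times angle).
In Python, from bench import env gives the robot as it stands.
- The arm moves only by the tool carry_out, never from a script. Its argument "rows" is a list that holds one entry, the list of rows, each a list of 7 numbers: the turn, a rotation vector about the tool's x, y, z in units of 90 degrees (1.0 is 90 degrees), then the shift along the tool's x, y, z in units of 300 mm (1.0 is 300 mm), then the opening, from 0 (shut) to 1 (fully open). A call has 1 to 12 rows; each row is the pose to reach, as a shift and turn from the pose commanded when the call began, along the tool's axes at that moment; what a row does not reach only later rows make up. A row lasts 1/10 s, in which the tool goes at most 50 mm and 8.59 degrees, less where a joint would pass 70% of its speed; a pose out of reach is approached as far as the arm can. A call with a number of a shift or a turn outside -1 to 1 is refused whole. A call with a gripper value outside its range is refused whole. The fingers move at their own pace and stop on an object; "squeeze" is the grip in N (left out, the last holds). Time passes only in rows, so rows that repeat a pose let the fingers close. It gives the time, the measured TCP pose, the force, the opening and the grip force at its end, in the units of the state.
- env.get_state(): the state, without advancing time (a new reading comes with each control period).
- env.capture(name): name is "scene" or "top" or "wrist"; returns a dict with "image" (480x640x3 uint8, red, green, blue), "depth" (480x640 float32, m along the optical axis (not along the pixel's ray), 0 where there is no reading), "K" (3x3 intrinsics, pixels), "distortion" ([k1, k2, p1, p2, k3] as OpenCV has them; the pictures are not rectified), "R" (3x3) and "t" (3): a world point X has camera coordinates R X + t. Camera axes: x right, y down, z forward; pixel columns grow to the right and rows downward; lengths in m; the calibration is good to about 2 mm. A picture is of the moment at which its call begins.
- env.hand_in(): hands the job in; it is judged then, once.
The state is a dict: "t": time; "joint_pos": joint angles; "joint_vel": joint speeds; "joint_torque": joint torques, N m; "tool_pos": TCP position; "tcp_rot": TCP orientation; "ft_force": force on the tool from outside, world axes, zero at the start; "ft_torque": the same for the moment, N m; "width": opening from 0.0 (shut) to 1.0 (fully open); "grip_force": force on a finger pad.
Only numpy, scipy, OpenCV 4.12 (cv2) and the standard library are available. Lean on these libraries where they do the work, as an engineer would, in place of code of your own. Each camera call takes 0.05 s, during which the arm holds its last target. There are 200 camera calls.

## Task

On the photometer, slide the shutter's grip along its track all the way to the open end. Then take the paddle with the flat broad handle (not the round knob) from the grey stand and lower its blade upright through the slot until the line scribed on the blade is about level with the photometer's top. Finish while still holding it there, still and in your grip, with the shutter fully open and everything else left where it stands.

Things in the scene. Friction and masses are not known exactly. Their poses are not given: they have to be found in the camera images.
- reader: The photometer, a fixed white block 170 (x) x 200 (y) x 100 (z) mm at a different place and yaw each time. Origin: centre of its underside, z up. The slot is in its flat top, the block spans y -70 to +130 mm from the slot. Two dark steel guide rails, 4 mm high, run along y beside the shutter, 16 to 21 mm to either side of the slot's middle line.
- slot_mouth (a point): Centre of the slot's mouth in the photometer's flat top, 100 mm above the bench. The slot is 42 mm long and 8 mm wide, straight-walled without lead-in, 75 mm deep with a closed floor. Axes: z up, y along the slot's 42 mm, x across its 8 mm.
- shutter (a joint): Travel (m) of the bare aluminium shutter plate, 30 mm across the slot, 56 mm along it, 3 mm thick, lying just on the photometer's top: 0 = closed, centred over the slot; 0.060 = end stop, fully open. It opens towards the +y of slot_mouth and starts from 0 to 0.025. The slot is wholly uncovered above 0.049. Friction of about 2 N holds it wherever it is left.
- shutter_grip (a point): Top centre of the shutter's upright black grip: a block 16 mm (x) by 12 mm (y, its way of travel), 32 mm high on the shutter plate; this point is 36 mm above the photometer's top. Pinch it from above across either pair of faces. At joint value v it is at y = 18 mm + v from slot_mouth. Axes as slot_mouth.
- paddle: Reference paddle to use, with a flat broad black handle, upright in one hole of the stand. Origin: middle of the blade's lower tip; z up, y along the blade's width, x across it. Steel blade 40 (y) x 6 (x) mm, z 0 to 65 mm; the lowest 10 mm taper to 34 x 2.4 mm; light scribed line at z = 40 mm. Collar 54 x 24 mm, z 65 to 71 mm. 80 to 170 g. In the stand the tip is 10 mm above the bench.
- handle (a point): Middle of the flat handle of paddle, 93 mm above the blade's tip, axes as the paddle. The handle is 36 (y) x 14 (x) mm and 44 mm high, from the collar (z = 71 mm from the tip) to the top (115 mm). Grip it from above across the 14 mm. A half turn about z makes no difference.
- knob_paddle: The other paddle, to be left in the stand: same blade and collar, but its handle is a round upright knob 18 mm in diameter, 44 mm high. Origin and axes as paddle. It is in the stand's other hole, 70 mm from the first along y; which paddle is in which hole changes.
- stand: Fixed grey stand, a block 56 (x) x 150 (y) x 75 (z) mm with two holes 12 mm (x) x 46 mm (y) at y = -35 and +35 mm; the paddles' collars rest on its top. Origin: centre of its underside, z up.
- dish: Round clear dish with lid, 90 mm in diameter, 17 mm high, on the bench beyond the stand; origin under its centre. Not to be moved.
- bottle: Amber bottle, 56 mm in diameter, 100 mm high, on the bench; origin under its centre. Not to be moved.
- tip_box: Grey box with clear cover, 82 x 112 mm, 62 mm high, on the bench to the left of the photometer; origin under its centre. Not to be moved.
Things that resemble listed ones, but are neither listed nor needed, are in the scene too. Leave any blue look-alike of the paddle alone.

How it is judged:
On the way:
1. the shutter is slid to its open end (value of joint shutter above 0.053 m), for 0.2 s.
At the end, for the whole second after the job is handed in: Flat-handled paddle held in the fingers (over 1 N), still, upright within 0.1 rad, its tip 30 to 50 mm below the photometer's top and within 5 mm sideways of the slot's centre; shutter open beyond 53 of 60 mm; other paddle, dish, bottle and tip box within 20 mm of their places (value of joint shutter above 0.053 m and z of paddle in the frame of slot_mouth between -0.05 and -0.03 m and horizontal distance between paddle and slot_mouth below 0.005 m and angle between paddle's own z axis and vertical below 0.1 rad and contact force between paddle and the fingers above 1 N and linear speed of paddle below 0.01 m/s and distance of each of knob_paddle, dish, bottle, tip_box from where it was at the start of the episode below 0.02 m); the arm keeps its last pose, push and grip.
It fails at once if a bystander is knocked away (distance of any of knob_paddle, dish, bottle, tip_box from where it was at the start of the episode above 0.03 m).
It also fails if it takes over 61 s, if anything falls off the work surface, if the arm or the gripper's body presses on something with over 40 N, if the wrist force passes 120 N, or if a joint passes its speed limit or range.

## Working session

There is one attempt and no reset: what is moved stays moved. The work goes in short steps, Python scripts to look and compute and a tool call to move; the robot and the scene stay as the last step left them, time stands still between calls to the robot, and variables do not carry over. Pictures are saved under pics/ and viewed, at most 10 in all, crops included, and the job is handed in when it is done.

Besides the shell and the picture viewer there is one more tool, called after "Emit:" by a JSON object that holds its "name" and its "arguments", one argument or row to a line. carry_out: Moves the arm, as the interface text tells. Its arguments: {"type":"object","properties":{"rows":{"type":"array","items":{"type":"array","items":{"type":"array","items":{"type":"number","minimum":-1,"maximum":1}}}},"squeeze":{"type":"number"}},"required":["rows"]}

```bash
mkdir -p pics
python3 - <<'E'
from bench import env
import cv2,numpy as np
for n in("scene","top"):
    c=env.capture(n);cv2.imwrite(f"pics/{n}0.png",c["image"][:,:,::-1]);np.savez(f"{n}0.npz",**c)
    print(n,c["K"].round(1).tolist(),c["distortion"],(-c["R"].T@c["t"]).round(3),c["R"].round(2).tolist())
s=env.get_state();print({k:np.round(v,3).tolist() for k,v in s.items()})
E
```

```text
scene [[452.8, 0.0, 322.4], [0.0, 452.8, 251.0], [0.0, 0.0, 1.0]] [0.01080162 0.         0.         0.         0.        ] [ 1.125 -0.682  0.673] [[0.8, 0.6, -0.01], [0.32, -0.44, -0.84], [-0.51, 0.67, -0.54]]
top [[448.2, 0.0, 321.7], [0.0, 448.2, 236.0], [0.0, 0.0, 1.0]] [-0.02770409  0.          0.          0.          0.        ] [0.457 0.002 1.16 ] [[-0.02, -1.0, -0.0], [-0.99, 0.02, -0.16], [0.16, 0.0, -0.99]]
{'t': 0.1, 'joint_pos': [1.226, 0.359, 1.511, 0.0, 1.273, -0.115], 'joint_vel': [0.002, -0.003, -0.003, -0.001, 0.0, -0.001], 'joint_torque': [-0.0, -52.865, -27.935, -0.0, 0.005, 0.0], 'tool_pos': [0.136, 0.584, 0.231], 'tcp_rot': [-0.36, -3.12, 0.003], 'ft_force': [-0.389, -0.118, -0.529], 'ft_torque': [0.015, -0.017, -0.011], 'grip_force': 0.0, 'width': 1.0}
```

View pics/scene0.png

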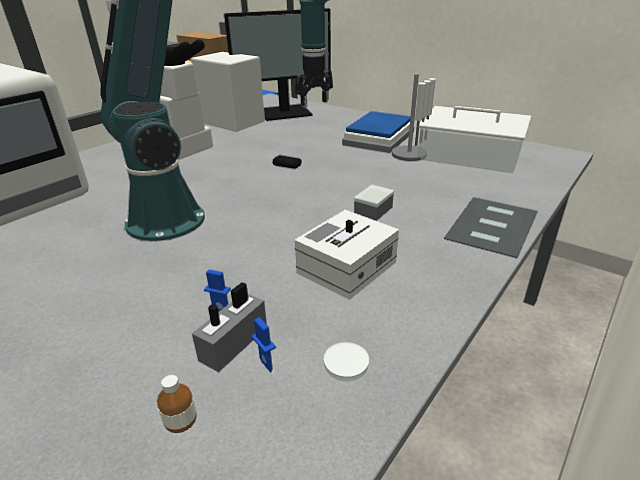

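View pics/top0.png

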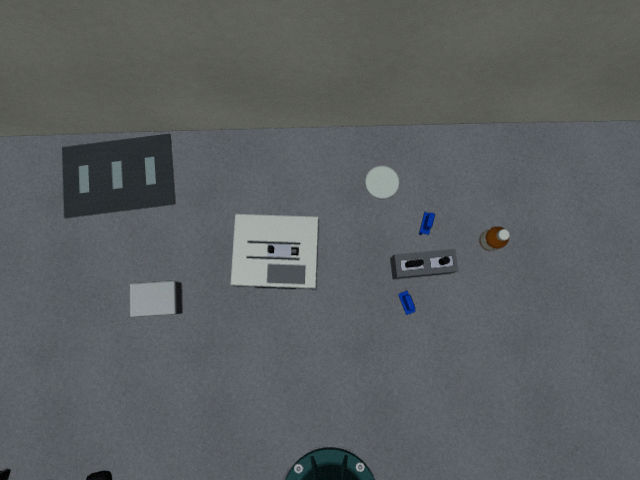

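The scene picture shows the white photometer at about (345,250), with the flat handle at (239,295) and the knob at (214,315). In the top view the photometer is at (275,251), with its grip at (270,249) and the open slot part at (295,251). The flat handle is at (413,264), the knob at (444,261). Slot +y therefore points image-left, which is world +y.

```bash
cat > h.py <<'E'
import cv2,numpy as np
def ray(c,uv,z):
    p=cv2.undistortPoints(np.float64(uv).reshape(-1,1,2),c["K"],c["distortion"]).reshape(-1,2)
    d=np.c_[p,np.ones(len(p))]@c["R"]; o=-c["R"].T@c["t"]
    return (o+d*((z-o[2])/d[:,2])[:,None])[:,:2]
def blobs(m,x0,y0,x1,y1,amin=10):
    s=np.zeros_like(m,np.uint8); s[y0:y1,x0:x1]=m[y0:y1,x0:x1]
    return [k for k in cv2.findContours(s,0,cv2.CHAIN_APPROX_NONE)[0] if cv2.contourArea(k)>=amin]
def rect(c,k,z):
    P=ray(c,k.reshape(-1,2)+0.0,z); (ctr,wh,a)=cv2.minAreaRect((P*1000).astype(np.float32))
    return np.round(ctr,1),np.round(wh,1),round(a,2)
E
python3 - <<'E'
from h import *
c=dict(np.load("top0.npz")); g=c["image"].min(2);G=c["image"].max(2)
for k in blobs(g>150,200,190,340,310,500): print("reader",rect(c,k,.1))
for k in blobs(G<60,255,235,310,265,8): print("dark",cv2.boundingRect(k),rect(c,k,.136),rect(c,k,.1))
for k in blobs(g>140,385,240,465,285,10): print("white on stand",cv2.boundingRect(k),rect(c,k,.075))
for k in blobs(G<40,385,240,465,285,10): print("handles",cv2.boundingRect(k),rect(c,k,.125))
im=c["image"][205:300,225:465]; cv2.imwrite("pics/top0c.png",cv2.resize(im,(792,314),interpolation=2)[:,:,::-1])
E
```

```text
reader (array([594.8, 116.5]), array([199. , 168.1]), 86.63)
dark (291, 247, 8, 8) (array([587.4,  65.6]), array([15. , 16.7]), 81.18) (array([592. ,  67.8]), array([15.5, 17.3]), 81.18)
dark (268, 246, 6, 7) (array([593. , 121.4]), array([11.5, 14.1]), 89.64) (array([597.8, 125.6]), array([12. , 14.6]), 89.64)
white on stand (401, 261, 5, 9) (array([ 554.3, -192.9]), array([ 9.7, 19.7]), 87.1)
white on stand (430, 258, 9, 9) (array([ 559.8, -269. ]), array([19.6, 19.5]), 88.59)
handles (405, 260, 19, 7) (array([ 553.7, -209.7]), array([12.8, 42.1]), 6.72)
handles (439, 257, 10, 8) (array([ 557.7, -279.2]), array([14.4, 23.3]), 24.69)
```

View pics/top0c.png

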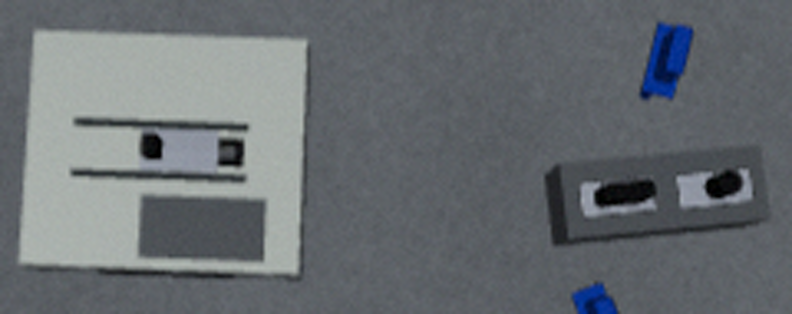

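Emit:
{"name": "carry_out", "arguments": {
  "rows": [
    [[0,0,0.1,-0.13,-0.08,0,1],[0,0,0.6,-1.0,-0.625,0,1],[0,0,0.6,-1.0,-0.625,0,1],[0,0,0.6,-1.0,-0.625,0,1],[0,0,0.6,-1.0,-0.625,0,1],[0,0,0.6,-1.0,-0.625,0,1],[0,0,0.6,-1.0,-0.625,0,1],[0,0,0.6,-1.0,-0.625,0,1],[0,0,0.6,-1.0,-0.625,0,1]]
  ]
}}

```text
t: 1.0
tool_pos: [0.3869, 0.3321, 0.231]
tcp_rot: [-1.742, -2.614, 0.001]
ft_force: [0.7, 0.3, -0.3]
width: 0.997
grip_force: 0.0
```

```bash
cat >> h.py <<'E'
from scipy.spatial.transform import Rotation as Ro
def row(s,xyz,ang):
    """row from measured pose to TCP xyz, tool down, tool y at world angle ang (deg)"""
    R=Ro.from_rotvec(s["tcp_rot"]); a=np.radians(ang)
    y=np.array([np.cos(a),np.sin(a),0]);z=np.array([0,0,-1.]);T=Ro.from_matrix(np.c_[np.cross(y,z),y,z])
    return np.r_[(R.inv()*T).as_rotvec()/(np.pi/2),R.inv().apply(np.array(xyz)-s["tool_pos"])/.3].round(4)
E
python3 - <<'E'
from h import *
from bench import env
s=env.get_state();print(s["t"],s["tool_pos"],s["joint_pos"]);print(row(s,[.594,.10,.231],-3.4))
E
```

```text
1.0 [0.38694811 0.33209141 0.23100994] [5.73667291e-01 2.29892821e-01 1.70106427e+00 7.48273490e-05
 1.21132300e+00 1.78159044e-01]
[-4.000e-04  1.000e-04  2.895e-01 -9.798e-01  3.389e-01 -1.000e-04]
```

Emit:
{"name": "carry_out", "arguments": {
  "rows": [
    [[0,0,0.29,-0.98,0.339,0,1],[0,0,0.29,-0.98,0.339,0,1],[0,0,0.29,-0.98,0.339,0,1],[0,0,0.29,-0.98,0.339,0,1],[0,0,0.29,-0.98,0.339,0,1],[0,0,0.29,-0.98,0.339,0,1],[0,0,0.29,-0.98,0.339,0,1],[0,0,0.29,-0.98,0.339,0,1],[0,0,0.29,-0.98,0.339,0,1]]
  ]
}}

```text
t: 1.9
tool_pos: [0.5924, 0.1037, 0.2308]
tcp_rot: [-2.281, -2.157, 0.002]
ft_force: [-0.6, 0.5, -0.4]
width: 1.0
grip_force: 0.0
```

Run:
```python
from h import *
from bench import env
c=env.capture("wrist");cv2.imwrite("pics/w1.png",c["image"][:,:,::-1]);np.savez("w1.npz",**c)
print((-c["R"].T@c["t"]).round(3),c["R"].round(2).tolist(),c["K"][0,0])
s=env.get_state();print(s["t"],s["tool_pos"],s["tcp_rot"]);print(row(s,[.594,.10,.231],-3.4))
```

```text
[0.597 0.173 0.373] [[1.0, -0.06, -0.0], [-0.05, -0.96, 0.27], [-0.02, -0.27, -0.96]] 349.58993371869605
1.95 [0.5921934  0.10390728 0.23093185] [-2.28037644e+00 -2.15827541e+00  1.45568035e-03]
[-0.0012 -0.0004  0.0028 -0.0127  0.0067 -0.0002]
```

View pics/w1.png

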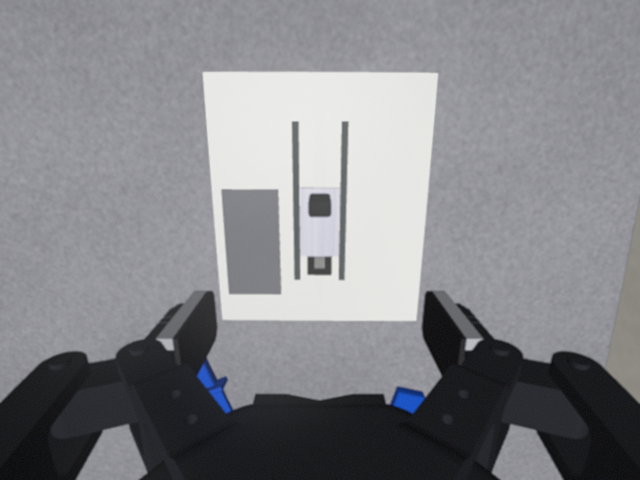

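The wrist view shows the whole photometer top, with corners at about (204,72), (437,73), (417,320) and (223,320). The grip is at (319,204), the rails at x≈296 and 344, and the open slot part at (319,265).

Run:
```python
from h import *
c=dict(np.load("w1.npz")); g=c["image"].min(2);G=c["image"].max(2)
for k in blobs(g>200,150,40,480,335,5000): 
    ctr,wh,a=rect(c,k,.1);print("reader",ctr,wh,a)
for k in blobs(G<110,285,110,355,285,15): print("dark",cv2.boundingRect(k),"z.1",rect(c,k,.1),"z.136",rect(c,k,.136)[:2])
cor=ray(c,[[204,72],[437,73],[417,320],[223,320]],.1)*1000;print(cor.round(1).tolist())
d=cor[0]+cor[1]-cor[2]-cor[3];u=d/np.linalg.norm(d);print(np.degrees(np.arctan2(d[1],d[0])),"slot",cor.mean(0)-30*u)
```

```text
reader [593.7 117.1] [199.8 170. ] 86.62
dark (308, 257, 23, 17) z.1 (array([590.7,  68.6]), array([14.2, 18.5]), 86.81) z.136 (array([591.5,  82.4]), array([12.4, 16. ]))
dark (309, 194, 21, 22) z.1 (array([593.5, 119.7]), array([16.9, 16. ]), 86.81) z.136 (array([594. , 126.8]), array([14.7, 13.9]))
dark (340, 156, 6, 123) z.1 (array([611.6, 106.2]), array([100.6,   2.6]), 86.59) z.136 (array([609.6, 115. ]), array([87.4,  2.3]))
dark (294, 155, 5, 123) z.1 (array([574.5, 109.1]), array([100.5,   2.8]), 86.59) z.136 (array([577.5, 117.5]), array([87.2,  2.4]))
[[516.0, 221.6], [684.1, 211.5], [673.6, 12.5], [503.7, 21.9]]
86.72822342080887 slot [592.64000361  86.91724231]
```

Emit:
{"name": "carry_out", "arguments": {
  "rows": [
    [[0,0,0,0,0,0.05,0.5],[0,0,0,0,0,0.1,0.5],[0,0,0,0,0,0.1,0.5]]
  ]
}}

```text
t: 2.25
tool_pos: [0.5909, 0.1037, 0.1995]
tcp_rot: [-2.279, -2.158, 0.005]
ft_force: [0.5, -0.6, 0.1]
width: 0.519
grip_force: 0.0
```

Run:
```python
from h import *
from bench import env
s=env.get_state();print(s["t"],s["tool_pos"],s["width"],env.grip_depth);print(row(s,[.594,.1259,.16],-3.38),row(s,[.594,.1259,.110],-3.38))
```

```text
2.25 [0.5908782  0.10365501 0.19951846] 0.5190454598405025 0.0187
[-3.000e-03  1.000e-04  2.700e-03  7.460e-02  7.000e-03  1.317e-01] [-3.000e-03  1.000e-04  2.700e-03  7.460e-02  7.700e-03  2.984e-01]
```

Emit:
{"name": "carry_out", "arguments": {
  "rows": [
    [[-0.003,0,0.003,0.075,0.007,0.13,0.5],[-0.003,0,0.003,0.075,0.008,0.2,0.5],[-0.003,0,0.003,0.075,0.008,0.27,0.5],[-0.003,0,0.003,0.075,0.008,0.298,0.5],[-0.003,0,0.003,0.075,0.008,0.298,0.5],[-0.003,0,0.003,0.075,0.008,0.298,0.35]]
  ]
}}

```text
t: 2.85
tool_pos: [0.5981, 0.1246, 0.113]
tcp_rot: [2.285, 2.15, 0.007]
ft_force: [0.5, -0.9, 1.0]
width: 0.358
grip_force: 0.0
```

Run:
```python
from h import *
from bench import env
s=env.get_state();print(s["t"],s["tool_pos"],s["width"],s["ft_force"]);print(row(s,[.594,.1259,.110],-3.38))
```

```text
2.85 [0.59806204 0.12460041 0.11302414] 0.358401208609511 [ 0.54750865 -0.86594729  1.04686516]
[ 0.0038 -0.0001 -0.0014  0.0035 -0.0138  0.01  ]
```

Emit:
{"name": "carry_out", "arguments": {
  "rows": [
    [[0,0,0,0,0,0,0.35],[0,0,0,0,0,0,0.35]]
  ]
}}

```text
t: 3.05
tool_pos: [0.5984, 0.1242, 0.1131]
tcp_rot: [2.286, 2.148, 0.008]
ft_force: [0.1, 0.1, 0.3]
width: 0.345
grip_force: 0.0
```

Run:
```python
from h import *
from bench import env
s=env.get_state();print(s["t"],s["tool_pos"],s["width"],s["ft_force"]);print(row(s,[.594,.1259,.110],-3.38))
```

```text
3.05 [0.59839096 0.12415395 0.11314017] 0.34535359702331925 [0.12165991 0.13217436 0.2599499 ]
[ 0.0043 -0.0001 -0.0018  0.0049 -0.015   0.0104]
```

Emit:
{"name": "carry_out", "arguments": {
  "rows": [
    [[0.004,0,-0.002,0.005,-0.015,0.005,0.35],[0.004,0,-0.002,0.005,-0.015,0.01,0.35],[0.004,0,-0.002,0.005,-0.015,0.01,0.35]]
  ]
}}

```text
t: 3.35
tool_pos: [0.5928, 0.1259, 0.1087]
tcp_rot: [-2.284, -2.155, 0.002]
ft_force: [0.6, 0.7, 0.5]
width: 0.351
grip_force: 0.0
```

Run:
```python
from h import *
from bench import env
c=env.capture("wrist");cv2.imwrite("pics/w2.png",c["image"][:,:,::-1]);np.savez("w2.npz",**c)
s=env.get_state();print(s["t"],s["tool_pos"],s["width"],s["ft_force"]);print(row(s,[.594,.1259,.110],-3.38))
```

```text
3.4 [0.59299111 0.12587031 0.10874117] 0.34776801054131695 [ 0.6999407   0.19457034 -0.25204918]
[-0.0012  0.0001  0.0003  0.0003  0.0033 -0.0042]
```

View pics/w2.png

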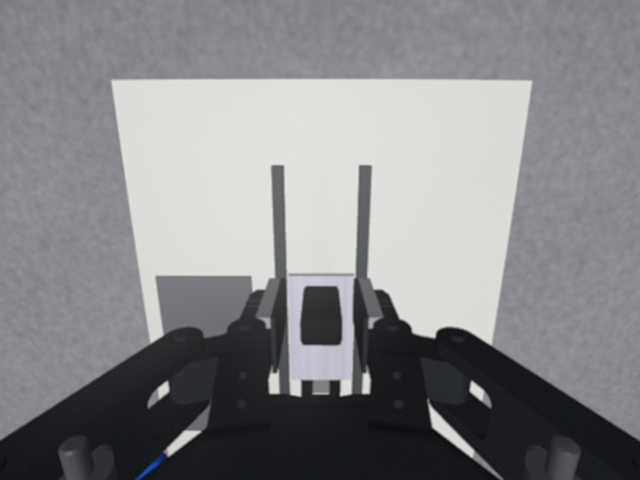

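The wrist view shows the grip at (321,315), centred between the pads at about x=278 and x=363. I'll close the fingers now.

Emit:
{"name": "carry_out", "arguments": {
  "rows": [
    [[0,0,0,0,0.002,0,0],[0,0,0,0,0.002,0,0],[0,0,0,0,0.002,0,0],[0,0,0,0,0.002,0,0]]
  ],
  "squeeze": 25
}}

```text
t: 3.8
tool_pos: [0.5936, 0.1258, 0.1089]
tcp_rot: [-2.285, -2.155, 0.002]
ft_force: [-2.3, -0.3, 2.7]
width: 0.177
grip_force: 26.9
```

Emit:
{"name": "carry_out", "arguments": {
  "rows": [
    [[0,0,0,0.03,0.002,0,0],[0,0,0,0.06,0.002,0,0],[0,0,0,0.09,0.002,0,0],[0,0,0,0.115,0.002,0,0],[0,0,0,0.13,0.002,0,0],[0,0,0,0.136,0.002,0,0],[0,0,0,0.136,0.002,0,0],[0,0,0,0.136,0.002,0,0]]
  ]
}}

```text
t: 4.6
tool_pos: [0.5962, 0.167, 0.1089]
tcp_rot: [-2.284, -2.155, 0.003]
ft_force: [-4.8, -1.4, 5.3]
width: 0.183
grip_force: 27.4
```

Emit:
{"name": "carry_out", "arguments": {
  "rows": [
    [[0,0,0,0.006,0,0,0],[0,0,0,0.012,0,0,0],[0,0,0,0.012,0,0,0]]
  ]
}}

```text
t: 4.9
tool_pos: [0.5962, 0.1673, 0.1088]
tcp_rot: [2.283, 2.156, -0.01]
ft_force: [-5.2, -14.2, 7.7]
width: 0.179
grip_force: 27.6
```

Emit:
{"name": "carry_out", "arguments": {
  "rows": [
    [[0,0,0,-0.012,0,0,0.4],[0,0,0,-0.012,0,0,0.4],[0,0,0,-0.012,0,-0.1,0.4],[0,0,0,-0.012,0,-0.2,0.4],[0,0,0,-0.012,0,-0.35,0.5],[0,0,0,-0.1,0,-0.45,0.6],[0,0,0,-0.25,-0.01,-0.5,0.7],[0,0,0,-1,-0.06,-0.5,0.8],[0,0,0,-1,-0.06,-0.5,1],[0,0,0,-1,-0.06,-0.5,1],[0,0,0,-1,-0.06,-0.5,1],[0,0,0,-1,-0.06,-0.5,1]]
  ]
}}

```text
t: 6.1
tool_pos: [0.5622, -0.1317, 0.2592]
tcp_rot: [2.287, 2.152, -0.001]
ft_force: [0.1, 1.3, 0.2]
width: 1.0
grip_force: 0.0
```

Emit:
{"name": "carry_out", "arguments": {
  "rows": [
    [[0,0,-0.05,-0.2,0,0,1],[0,0,-0.08,-0.3,0,0,1],[0,0,-0.08,-0.3,0,0,1],[0,0,-0.08,-0.3,0,0,1],[0,0,-0.08,-0.3,0,0,1]]
  ]
}}

```text
t: 6.6
tool_pos: [0.5568, -0.217, 0.2588]
tcp_rot: [-2.145, -2.294, 0.0]
ft_force: [-0.1, 0.1, -0.3]
width: 1.0
grip_force: 0.0
```

Run:
```python
from h import *
from bench import env
c=env.capture("wrist");cv2.imwrite("pics/w3.png",c["image"][:,:,::-1]);np.savez("w3.npz",**c)
s=env.get_state();print(s["t"],s["tool_pos"],s["joint_pos"]);print(row(s,[.555,-.205,.255],4), (-c["R"].T@c["t"]).round(3))
t=env.capture("top");np.savez("top1.npz",**t);G=t["image"].max(2)
for k in blobs(G<60,235,235,310,265,8): print("dark",cv2.boundingRect(k),rect(t,k,.136),rect(t,k,.1))
```

```text
6.65 [ 0.55677022 -0.21670221  0.25886976] [-4.86723441e-01  3.32976583e-01  1.47886731e+00 -4.74284015e-05
  1.33122717e+00 -5.54806220e-01]
[-0.0008 -0.0005 -0.0011  0.0393 -0.0032  0.0129] [ 0.552 -0.148  0.401]
dark (276, 247, 23, 8) (array([588.6,  83.3]), array([50.7, 16.2]), 88.64) (array([593.3,  86.2]), array([52.4, 16.8]), 88.64)
dark (250, 245, 7, 7) (array([596.3, 161.7]), array([13.9, 14. ]), 88.64) (array([601.2, 167.3]), array([14.3, 14.4]), 88.64)
```

View pics/w3.png

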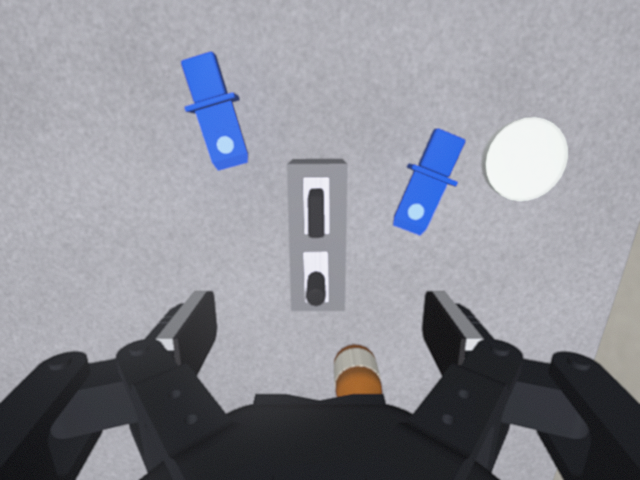

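The wrist view shows the flat handle at (316,212) on its white collar, with the collar's far end at row 177, and the knob at (316,285). The bottle at (357,370) and the blue look-alikes stand clear. The top view shows the slot wholly uncovered.

Run:
```python
from h import *
c=dict(np.load("w3.npz")); g=c["image"].min(2);G=c["image"].max(2)
m=(g>185)|(G<95)
for k in blobs(m,296,170,340,244,60): print("collar+handle",cv2.boundingRect(k),rect(c,k,.081))
for k in blobs(G<95,296,170,340,244,60):
    print("handle",cv2.boundingRect(k),rect(c,k,.125),rect(c,k,.085))
    b=k.reshape(-1,2);r=[r for r in(230,)]; 
    for rr in(205,215,225): x=b[b[:,1]==rr][:,0];print(rr,x.min(),x.max(),ray(c,[[(x.min()+x.max())/2,rr]],.125)*1000)
for k in blobs((G>95)&(G<175),280,155,352,320,60): print("stand",cv2.boundingRect(k),rect(c,k,.075))
```

```text
collar+handle (309, 189, 15, 48) (array([ 554.4, -218.3]), array([13.3, 45. ]), 3.84)
collar+handle (303, 177, 27, 57) (array([ 554.1, -211.3]), array([24.1, 53.2]), 4.29)
handle (309, 189, 15, 48) (array([ 554.2, -208.6]), array([11.5, 38.8]), 3.84) (array([ 554.4, -217.4]), array([13.2, 44.4]), 3.84)
205 309 322 [[ 553.37647088 -202.12283402]]
215 309 322 [[ 553.90502862 -210.32682186]]
225 309 322 [[ 554.44195055 -218.66215088]]
stand (286, 155, 62, 157) (array([ 557.2, -244.5]), array([ 56.9, 158.1]), 4.11)
```

Run:
```python
from h import *
from bench import env
s=env.get_state();print(row(s,[.554,-.2108,.15],4.1))
```

```text
[-0.0008 -0.0004 -0.002   0.0199 -0.0074  0.3632]
```

Emit:
{"name": "carry_out", "arguments": {
  "rows": [
    [[0,0,-0.002,0.02,-0.007,0.1,0.6],[0,0,-0.002,0.02,-0.007,0.25,0.45],[0,0,-0.002,0.02,-0.007,0.36,0.45],[0,0,-0.002,0.02,-0.007,0.36,0.45],[0,0,-0.002,0.02,-0.007,0.36,0.45]]
  ]
}}

```text
t: 7.2
tool_pos: [0.554, -0.2114, 0.1513]
tcp_rot: [-2.139, -2.298, 0.002]
ft_force: [0.8, -0.9, 0.7]
width: 0.453
grip_force: 0.0
```

Run:
```python
from h import *
from bench import env
s=env.get_state();print(s["t"],s["tool_pos"],s["width"]);print(row(s,[.554,-.2108,.088],4.1))
```

```text
7.2 [ 0.5539721  -0.21139682  0.15127322] 0.4531230834755673
[-1.400e-03 -4.000e-04 -1.000e-04  1.900e-03  7.000e-04  2.109e-01]
```

Emit:
{"name": "carry_out", "arguments": {
  "rows": [
    [[0,0,0,0.002,0,0.08,0.45],[0,0,0,0.002,0,0.15,0.45],[0,0,0,0.002,0,0.19,0.45],[0,0,0,0.002,0,0.21,0.45],[0,0,0,0.002,0,0.21,0.45],[0,0,0,0.002,0,0.21,0.45]]
  ]
}}

```text
t: 7.8
tool_pos: [0.5545, -0.2121, 0.0891]
tcp_rot: [2.142, 2.298, -0.001]
ft_force: [0.0, 0.3, 0.5]
width: 0.449
grip_force: 0.0
```

Run:
```python
from h import *
from bench import env
s=env.get_state();print(s["t"],s["tool_pos"],s["width"],s["ft_force"]);print(row(s,[.554,-.2108,.088],4.1))
```

```text
7.8 [ 0.55446198 -0.21209501  0.08906721] 0.4486465560695927 [0.00085647 0.26143514 0.52320917]
[-0.      0.0005 -0.0008  0.0044 -0.0012  0.0036]
```

Correct by the small residual and close.

Emit:
{"name": "carry_out", "arguments": {
  "rows": [
    [[0,0,0,0.004,-0.001,0.004,0.45],[0,0,0,0.004,-0.001,0.004,0],[0,0,0,0.004,-0.001,0.004,0],[0,0,0,0.004,-0.001,0.004,0],[0,0,0,0.004,-0.001,0.004,0],[0,0,0,0.004,-0.001,0.004,0],[0,0,0,0.004,-0.001,0.004,0]]
  ],
  "squeeze": 50
}}

```text
t: 8.5
tool_pos: [0.5536, -0.2107, 0.0873]
tcp_rot: [-2.142, -2.298, 0.001]
ft_force: [-0.5, 0.8, 5.9]
width: 0.155
grip_force: 49.4
```

Emit:
{"name": "carry_out", "arguments": {
  "rows": [
    [[0,0,0,0,0,-0.05,0],[0,0,0,0,0,-0.12,0],[0,0,0,0,0,-0.2,0],[0,0,0,0,0,-0.3,0],[0,0,0,0,0,-0.4,0],[0,0,0,0,0,-0.5,0],[0,0,0,0,0,-0.5,0],[0,0,0,0,0,-0.5,0]]
  ]
}}

```text
t: 9.3
tool_pos: [0.5534, -0.2105, 0.2368]
tcp_rot: [-2.142, -2.298, 0.002]
ft_force: [-1.0, -0.1, -1.4]
width: 0.154
grip_force: 48.9
```

Run:
```python
from h import *
from bench import env
s=env.get_state();print(s["t"],s["tool_pos"],s["width"],s["ft_force"],s["grip_force"]);print(row(s,[.5922,.087,.237],-3.38))
c=env.capture("wrist");np.savez("w4.npz",**c);cv2.imwrite("pics/w4.png",c["image"][:,:,::-1])
```

```text
9.3 [ 0.55340464 -0.21054714  0.23676526] 0.15428357087040953 [-0.95790063 -0.06269325 -1.35155788] 48.87045085430145
[-7.000e-04  2.000e-04  8.220e-02  9.803e-01  1.985e-01 -1.200e-03]
```

View pics/w4.png

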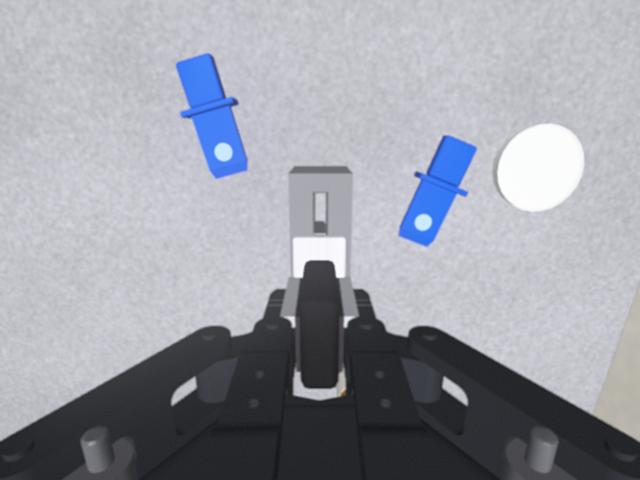

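The paddle is held straight: handle at (319,325), collar edge at row 237 from x≈293 to x≈345, and its stand hole empty at (320,212).

Run:
```python
from h import *
c=dict(np.load("w4.npz")); g=c["image"].min(2)
for k in blobs(g>215,280,228,360,272,100):
    b=k.reshape(-1,2); print(cv2.boundingRect(k))
    l=[b[b[:,1]==r][:,0] for r in range(240,262,5)]
    P=ray(c,[[(x.min()+x.max())/2,r] for x,r in zip(l,range(240,262,5))],.2305)*1000;print(P.round(1))
    r=b[:,1].min(); e=ray(c,[[320,r-.5]],.2305)*1000
    T=np.array([553.4,-210.5]);u=np.array([-np.sin(np.radians(4.1)),np.cos(np.radians(4.1))]);print("edge",e,"centre y",e[0]-27*u-T)
    mid=P.mean(0);v=np.array([u[1],-u[0]]);print("across offset",(mid-T)@v,"along",(e[0]-27*u-T)@u)
```

```text
(293, 237, 53, 35)
[[ 552.  -186.2]
 [ 552.2 -188.5]
 [ 552.1 -190.9]
 [ 552.3 -193.3]
 [ 552.5 -195.6]]
edge [[ 552.34887344 -184.55410294]] centre y [ 0.87930443 -0.98500408]
across offset 0.21803668365441223 along -1.045351259385486
```

Emit:
{"name": "carry_out", "arguments": {
  "rows": [
    [[0,0,0.02,0.1,0.02,0,0],[0,0,0.04,0.22,0.04,0,0],[0,0,0.06,0.36,0.07,0,0],[0,0,0.08,0.5,0.1,0,0],[0,0,0.082,0.64,0.13,0,0],[0,0,0.082,0.78,0.16,0,0],[0,0,0.082,0.88,0.18,0,0],[0,0,0.082,0.95,0.19,0,0],[0,0,0.082,0.98,0.198,0,0],[0,0,0.082,0.98,0.198,0,0],[0,0,0.082,0.98,0.198,0,0]]
  ]
}}

```text
t: 10.45
tool_pos: [0.5916, 0.086, 0.2357]
tcp_rot: [-2.284, -2.154, 0.005]
ft_force: [-1.1, -0.3, -1.0]
width: 0.159
grip_force: 48.8
```

Run:
```python
from h import *
from bench import env
c=env.capture("wrist");np.savez("w5.npz",**c);cv2.imwrite("pics/w5.png",c["image"][:,:,::-1])
s=env.get_state();print(s["t"],s["tool_pos"],s["grip_force"]);print(row(s,[.5922,.087,.237],-3.38))
```

```text
10.5 [0.59173663 0.08574386 0.23601802] 48.80058467388153
[-0.0018  0.0006 -0.0002  0.0043  0.0013 -0.0033]
```

View pics/w5.png

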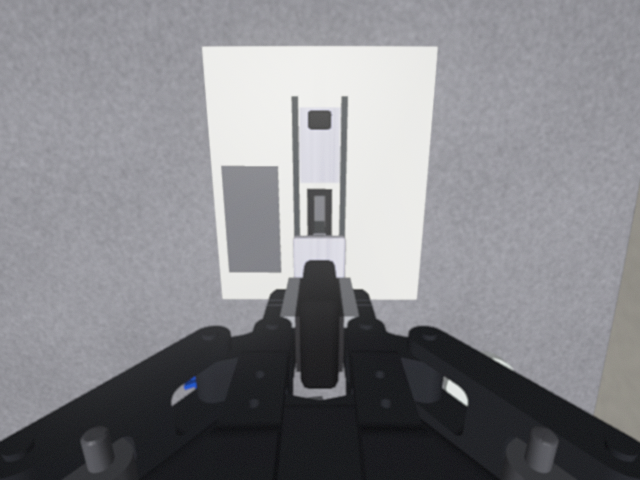

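The wrist view shows the shutter open, with its grip at (319,119). The slot's dark surround is centred at x≈319, rows 188–236, just ahead of the collar.

Run:
```python
from h import *
c=dict(np.load("w5.npz")); G=c["image"].max(2).astype(int)
print(G[210,300:340].tolist()); print(G[180:240:1,313].tolist())
a=np.radians(-3.38);u=np.array([-np.sin(a),np.cos(a)]);v=np.array([u[1],-u[0]])
for k in blobs(G<110,302,184,338,232,60):
    b=k.reshape(-1,2); print(cv2.boundingRect(k))
    P=ray(c,[[(b[b[:,1]==r][:,0].min()+b[b[:,1]==r][:,0].max())/2,r] for r in(195,205,215,225)],.1)*1000
    S=np.array([592.2,87.0]);print("slot line across error",(P-S)@v)
    r=b[:,1].min();e=ray(c,[[319,r-.5]],.1)[0]*1000;print("end along",(e-S)@u)
```

```text
[207, 233, 237, 237, 237, 234, 209, 146, 91, 72, 72, 72, 74, 87, 117, 140, 147, 146, 146, 147, 146, 143, 146, 142, 124, 97, 78, 75, 76, 72, 82, 127, 194, 233, 237, 236, 236, 236, 225, 178]
[229, 228, 229, 232, 236, 237, 236, 228, 184, 116, 75, 74, 76, 75, 77, 77, 87, 92, 91, 93, 90, 84, 86, 88, 85, 86, 88, 88, 88, 86, 87, 87, 86, 87, 85, 86, 86, 86, 84, 85, 81, 77, 74, 74, 74, 75, 75, 73, 75, 73, 75, 78, 81, 99, 117, 129, 147, 174, 206, 226]
(308, 190, 23, 42)
slot line across error [-0.46905822 -0.46896077 -0.46886309 -0.46876515]
end along 26.069835323809432
```

Emit:
{"name": "carry_out", "arguments": {
  "rows": [
    [[0,0,0,0.008,0,0.04,0],[0,0,0,0.008,0,0.09,0],[0,0,0,0.008,0,0.13,0],[0,0,0,0.008,0,0.147,0],[0,0,0,0.008,0,0.147,0],[0,0,0,0.008,0,0.147,0]]
  ]
}}

```text
t: 11.1
tool_pos: [0.5924, 0.0892, 0.1927]
tcp_rot: [-2.285, -2.155, 0.001]
ft_force: [0.2, 0.6, -0.4]
width: 0.156
grip_force: 48.8
```

Run:
```python
from h import *
from bench import env
s=env.get_state();print(s["t"],s["tool_pos"],s["ft_force"]);print(row(s,[.5916,.0882,.190],-3.38))
c=env.capture("scene");np.savez("s5.npz",**c)
G=c["image"][205:275,290:405];cv2.imwrite("pics/s5.png",cv2.resize(G,(690,420),interpolation=2)[:,:,::-1])
```

```text
11.1 [0.59240361 0.08918565 0.19272871] [ 0.1954227   0.64642456 -0.36390404]
[-0.0008  0.      0.0001 -0.0034 -0.0025  0.0091]
```

View pics/s5.png

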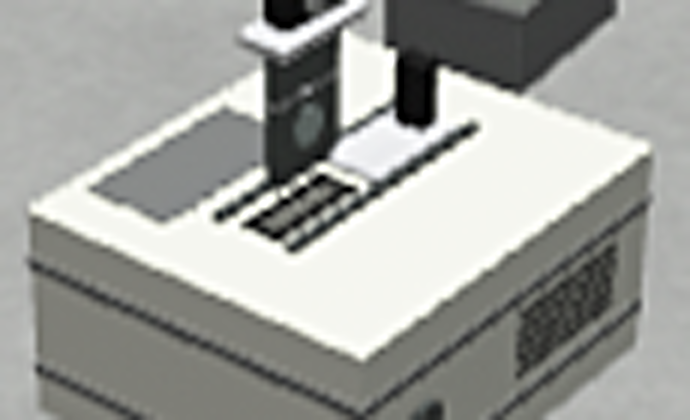

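The crop shows the blade hanging upright just above the slot (crop pixel about (300,190)), clear of the shutter grip at (415,90). I'll correct the residual and lower in steps, watching the force.

Emit:
{"name": "carry_out", "arguments": {
  "rows": [
    [[0,0,0,-0.0034,-0.0025,0.01,0],[0,0,0,-0.0034,-0.0025,0.025,0],[0,0,0,-0.0034,-0.0025,0.04,0],[0,0,0,-0.0034,-0.0025,0.04,0]]
  ]
}}

```text
t: 11.55
tool_pos: [0.5907, 0.0884, 0.1797]
tcp_rot: [-2.284, -2.154, 0.004]
ft_force: [0.1, -0.8, -1.2]
width: 0.158
grip_force: 48.8
```

Run:
```python
from h import *
from bench import env
s=env.get_state();print(s["t"],s["tool_pos"],s["ft_force"]);print(row(s,[.5916,.0882,.165],-3.38))
```

```text
11.55 [0.59069214 0.08835274 0.1797353 ] [ 0.08847537 -0.79962841 -1.21390895]
[-0.002   0.0001  0.0002 -0.0003  0.0032  0.0491]
```

Emit:
{"name": "carry_out", "arguments": {
  "rows": [
    [[-0.002,0,0,0,0.003,0,0],[-0.002,0,0,0,0.003,0.01,0],[-0.002,0,0,0,0.003,0.02,0],[-0.002,0,0,0,0.003,0.03,0],[-0.002,0,0,0,0.003,0.03,0]]
  ]
}}

```text
t: 12.05
tool_pos: [0.5918, 0.0883, 0.171]
tcp_rot: [2.285, 2.155, 0.0]
ft_force: [-0.6, -0.5, -1.1]
width: 0.156
grip_force: 48.8
```

Run:
```python
from h import *
from bench import env
s=env.get_state();print(s["t"],s["tool_pos"],s["ft_force"],s["ft_torque"]);print(row(s,[.5916,.0882,.165],-3.38))
```

```text
12.05 [0.59180007 0.08827789 0.17098394] [-0.59040886 -0.49037797 -1.09585355] [-0.00086764 -0.0469346  -0.0135258 ]
[ 0.0003  0.0001  0.0003 -0.0003 -0.0007  0.0199]
```

Emit:
{"name": "carry_out", "arguments": {
  "rows": [
    [[0,0,0,0,-0.0005,0.01,0],[0,0,0,0,-0.0005,0.02,0],[0,0,0,0,-0.0005,0.03,0],[0,0,0,0,-0.0005,0.04,0],[0,0,0,0,-0.0005,0.04,0]]
  ]
}}

```text
t: 12.55
tool_pos: [0.5917, 0.0883, 0.159]
tcp_rot: [2.285, 2.155, 0.0]
ft_force: [0.4, -0.3, -0.4]
width: 0.158
grip_force: 48.8
```

Run:
```python
from h import *
from bench import env
s=env.get_state();print(s["t"],s["tool_pos"],s["ft_force"],s["ft_torque"]);print(row(s,[.5916,.0882,.1373],-3.38))
```

```text
12.55 [0.59169374 0.08825946 0.1589856 ] [ 0.43462993 -0.29121699 -0.3567217 ] [ 0.01170967 -0.01650141 -0.03447505]
[ 0.0004  0.0001  0.0003 -0.0002 -0.0003  0.0723]
```

Free of contact with the tip 18 mm in; I'll continue to depth.

Emit:
{"name": "carry_out", "arguments": {
  "rows": [
    [[0,0,0,0,0,0.012,0],[0,0,0,0,0,0.024,0],[0,0,0,0,0,0.036,0],[0,0,0,0,0,0.048,0],[0,0,0,0,0,0.06,0],[0,0,0,0,0,0.072,0],[0,0,0,0,0,0.072,0],[0,0,0,0,0,0.072,0],[0,0,0,0,0,0.072,0]]
  ]
}}

```text
t: 13.45
tool_pos: [0.5922, 0.0883, 0.1381]
tcp_rot: [2.285, 2.155, 0.002]
ft_force: [-0.3, 0.6, -0.9]
width: 0.162
grip_force: 48.7
```

Run:
```python
from h import *
from bench import env
s=env.get_state();print(s["t"],s["tool_pos"],s["ft_force"],s["ft_torque"],s["grip_force"])
c=env.capture("scene")
G=c["image"][205:275,290:405];cv2.imwrite("pics/s6.png",cv2.resize(G,(690,420),interpolation=2)[:,:,::-1])
```

```text
13.45 [0.59220256 0.08831494 0.13809765] [-0.32396666  0.6145309  -0.91717967] [0.02523807 0.04413382 0.05073721] 48.70857238769531
```

View pics/s6.png

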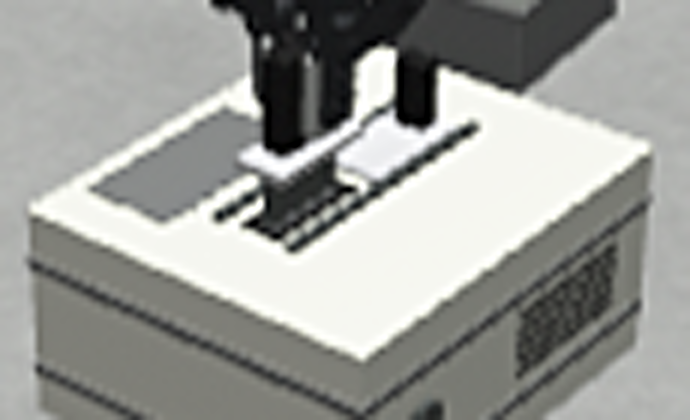

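The crop shows the blade in the slot with the collar about 25 mm above the top (crop pixel about (300,160)) and the shutter still open. I'm handing in.

```bash
python3 -c "
from bench import env
print(env.hand_in())"
```

```text
the job is handed in; nothing more can be done
None
```

I handed the job in with the shutter slid to its end stop and the flat-handled paddle held still and upright in the slot, tip about 39 mm below the photometer's top by my measurements; no verdict came back.

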